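Shut the wick carton in the dry box and draw its door tight

TASK

Lay the carton of wicks flat inside the open dry box, swing the blue door down onto its gasket, then turn the black T-handle clockwise to its stop so that the latch draws the door tight and holds it. Leave the candle jar and the two white cups where they stand.

Things in the scene. Friction and masses are not known exactly. Their poses are not given: they have to be found in the camera images.
- box_floor (a point): centre of the inner floor of the dry box, a grey steel box fixed to the table: outside 190 (x) x 240 (y) x 80 mm high, open on top, walls 6 mm, inner floor 6 mm above the table. z up, x from the front (latch) wall to the hinge side, away from the robot, y along the hinge. Black gasket on the rim, up to 89 mm above the table
- door_hinge (a point): middle of the blue door's hinge line, 100 mm behind the box's centre, 89 mm above the table; y axis along the hinge; turns with the door, which reaches 202 mm along its -x, is 250 mm wide and 12 mm thick (6 mm either side of this point); +z is the outward normal of the outer face (T-handle side)
- door_edge (a point): middle of the door's free edge, on the outer face, 202 mm from the hinge; same axes as door_hinge
- door (a joint): door angle, rad: 0 level and tight, 0.03 resting on the gasket, 1.57 upright, 2.0 leaning back. Starts at about 1.7. A stiff hinge (0.5 N m) holds it where it is left; 3 to 6 N near the free edge move it. Pressed down and let go it springs back to about 0.02; only the latch keeps it tight (13 N at the latch)
- latch_bar (a point): centre of the grip bar of the black T-handle: bar 90 mm long (this point's y axis), 14 mm wide (its x), 16 mm high (its z), on a round stem. The bar's centre is 30 mm above the door's outer face, 62 mm in from the free edge, midway across the width; the turning axis is its z
- latch (a joint): T-handle angle, rad: 0 released (bar parallel to the free edge), grows clockwise seen from outside, stop at 1.4. Starts near 0. On the shut door the tongue meets the strike at 0.5 to 0.9, draws the door down until 1.15, then holds by friction; takes about 0.2 N m. If turned by over 0.4 while the door is open, the tongue blocks the door
- carton_centre (a point): centre of the white printed carton of wicks, 132 mm long (this point's z axis), 43 mm wide (its y), 30 mm thick (its x), 90 g; it lies flat on the table with its thickness upright
- candle_jar: glass jar with a cream candle, 69 mm across, 82 mm high, origin at the centre of its underside; bystander
- white_cup: white candle cup with a wick, 83 mm across, 165 mm high with the wick, origin at the centre of its underside; bystander
- frost_cup: white frosted candle cup with a wick, 83 mm across, 158 mm high with the wick, origin at the centre of its underside; bystander
- strike (a point): lower face of the latch's steel strike, inside the middle of the box's front wall: it reaches 23 mm inward, spans y -32 to +12 mm of the box, and lies 66 to 79 mm above the table; axes as the box
Things that resemble listed ones, but are neither listed nor needed, are in the scene too. Several things look just like the part that bears carton_centre: the one meant starts farthest to the robot's left.

How it is judged:
On the way, in this order (a step that is already met when the one before it is completed fails the run):
1. the carton lies inside the box, door still open (x of carton_centre in the frame of box_floor between -0.08 and 0.08 m and y of carton_centre in the frame of box_floor between -0.105 and 0.105 m and z of carton_centre in the frame of box_floor below 0.032 m and value of joint door above 0.3 rad), for 0.2 s.
2. the door is down on its gasket, the latch not yet tightened (value of joint door below 0.05 rad and value of joint latch below 0.6 rad), for 0.1 s.
At the end, for the whole second after the job is handed in: The carton lies flat and still on the floor of the dry box (long axis within 0.17 rad of level), the door is drawn tight (door angle below 0.01 rad) and the T-handle is turned to within 0.2 rad of its stop (above 1.2 rad) and stays there (x of carton_centre in the frame of box_floor between -0.08 and 0.08 m and y of carton_centre in the frame of box_floor between -0.105 and 0.105 m and z of carton_centre in the frame of box_floor below 0.032 m and angle between carton_centre's own z axis and vertical between 1.4 and 1.74 rad and value of joint door below 0.01 rad and value of joint latch above 1.2 rad and velocity of joint latch below 0.05 rad/s and linear speed of carton below 0.02 m/s); the robot touches nothing.
It fails at once if the candle jar is moved by more than 30 mm or tipped (distance of candle_jar from where it was at the start of the episode above 0.03 m or angle between candle_jar's own z axis and vertical above 0.3 rad).
It fails at once if a white cup is moved by more than 30 mm or tipped (distance of any of white_cup, frost_cup from where it was at the start of the episode above 0.03 m or angle between any of white_cup, frost_cup's own z axis and vertical above 0.3 rad).
It also fails if it takes over 72 s, if anything falls off the work surface, if the arm or the gripper's body presses on something with over 40 N, if the wrist force passes 120 N, or if a joint passes its speed limit or range.

ROBOT

A 6-joint arm with a two-finger parallel gripper is mounted at the origin on a cart in front of the work surface, level with it; the furniture and walls round the work are solid. World frame = base frame: x ahead of the robot, y to its left, z up, the work surface at z = 0. Lengths are in m, angles in rad, forces in N, time in s.
With the tool pointing down it reaches from about 0.25 to 0.725 m from the base axis. Payload 4 kg.
Tool frame: the origin (TCP) lies midway between the tips of the shut fingers; the grasp point (between the pads) lies grip_point_offset behind it (grip_point_offset is the distance from the TCP to the grasp point, in m); z points along the fingers, y is the line along which they close (so a half turn about z gives the same grasp; the last joint's range is limited). The gripper opens to 85 mm and grips with 20 to 120 N. Pads are 22 mm wide; open, the fingers measure 114 mm over their backs; the gripper's body (76 mm by 85 mm) begins 54 mm behind the grasp point. The pads swing forward as they close: fully open they stand 13 mm farther back than shut.
Start: joints at [-1.133, 0.241, 0.005, 1.335, 0, 1.571], TCP at [0.212, -0.453, 0.231] pointing down, gripper open.
Joint ranges: [-2.72, 2.72], [-1.05, 1.87], [-1.09, 1.28], [-1.99, 2.15], [-1.42, 1.44], [-3.14, 3.14]. Speed limits (rad/s): [2.79, 2.79, 3.14, 3.14, 3.14, 3.14].

INTERFACE

Orientations are given as a unit quaternion [x, y, z, w].
In Python, from workcell import * gives the robot as it stands. The module is installed in compiled form; this text tells all that it offers.
- The arm moves only by the tool arm_command, never from a script. Its arguments are lists of equal length, an entry for each row: "slide": the shift along the tool's x, y, z in cm, a list of three; "spin": the turn about the tool's z in degrees. A call has exactly 5 rows; each row is the pose to reach, as a shift and turn from the pose commanded when the call began, along the tool's axes at that moment; what a row does not reach only later rows make up. A row lasts 1/8 s, in which the tool goes at most 62.5 mm and 10.7 degrees, less where a joint would pass 70% of its speed; a pose out of reach is approached as far as the arm can. A call with a gripper value outside its range is refused whole. "jaw" is the finger opening in cm, from 0 to 8.54, set as the call begins (left out, the last holds). The fingers move at their own pace and stop on an object; the grip force is fixed at half the most. Time passes only in rows, so rows that repeat a pose let the fingers close, or fill a call up. It gives the time, the measured TCP pose, the force, the opening and the grip force at its end, in the units of the state.
- get_obs(): the state, without advancing time (a new reading comes with each control period).
- camera(name): name is "scene" or "side" or "wrist"; returns a dict with "pixels" (420x560x3 uint8, red, green, blue), "range_z" (420x560 float32, m along the optical axis (not along the pixel's ray), 0 where there is no reading), "intrinsics" (3x3 intrinsics, pixels), "rvec" (rotation vector, rad) and "tvec" (3), from world to camera coordinates, as OpenCV has them. Camera axes: x right, y down, z forward; pixel columns grow to the right and rows downward; lengths in m; the calibration is good to about 2 mm. A picture is of the moment at which its call begins.
- job_done(): hands the job in; it is judged then, once.
Trained networks look in a picture, given as the dict that the camera call returned (one of the last four; its "shot" number tells which), for a name from the list of things; names that differ only in an ending like _2 or _b are one class to them, and where a whole thing is asked for, a point or a joint stands for the part that bears it (a point fixed in the world has none). Each returns a list of dicts, best first, with "confidence" (0 to 1); they miss things now and then, are a little off and sometimes report something else, mostly with a low value. They report only what shows in the picture. A call takes as long as a camera call. They do not tell look-alikes from the thing itself.
- recognise(picture, thing): "centre" ([column, row] in pixels, amid what is visible of it).
- landmark_of(picture, thing): "centre" ([column, row] in pixels: a listed point, or the origin of a listed thing).
The state is a dict: "clock": time; "joint_pos": joint angles; "joint_vel": joint speeds; "tau": joint torques, N m; "eef_pos": TCP position; "tool_rot": TCP orientation; "ft_force": force on the tool from outside, world axes, zero at the start; "ft_torque": the same for the moment, N m; "grip_width": finger opening in m; "grasp_force": force on a finger pad.
Only numpy, scipy, OpenCV 4.12 (cv2) and the standard library are available. Lean on these libraries where they do the work, as an engineer would, in place of code of your own. Each camera call takes 0.05 s, during which the arm holds its last target. There are 200 camera calls.

## Working session

There is one attempt and no reset: what is moved stays moved. The work goes in short steps, Python scripts to look and compute and a tool call to move; the robot and the scene stay as the last step left them, time stands still between calls to the robot, and variables do not carry over. Pictures are saved under pics/ and viewed, at most 10 in all, crops included, and the job is handed in when it is done.

Besides the shell and the picture viewer there is one more tool, called after "Call:" as name(argument=value, ...) on one line, values as JSON. arm_command: Moves the arm, as the interface text tells. Its arguments: {"type":"object","properties":{"slide":{"type":"array","items":{"type":"array","items":{"type":"number"}}},"spin":{"type":"array","items":{"type":"number"}},"jaw":{"type":"number"}},"required":["slide","spin"]}

```bash
mkdir -p pics; cat > h.py <<'E'
from workcell import *
import numpy as np, cv2
from scipy.spatial.transform import Rotation as R
def cam(n):
    p=camera(n); return p
def save(p,f): cv2.imwrite('pics/'+f,cv2.cvtColor(p['pixels'],cv2.COLOR_RGB2BGR))
def w(p,px,d=None):
    u,v=px
    if d is None:
        a=p['range_z'][int(v)-1:int(v)+2,int(u)-1:int(u)+2]; d=np.median(a[a>0]) if (a>0).any() else np.nan
    c=np.linalg.inv(p['intrinsics'])@np.array([u,v,1])*d
    Rm=cv2.Rodrigues(np.array(p['rvec'],float))[0]
    return Rm.T@(c-np.array(p['tvec']).ravel())
def cloud(p):
    d=p['range_z']; v,u=np.mgrid[:d.shape[0],:d.shape[1]]
    c=(np.linalg.inv(p['intrinsics'])@np.stack([u.ravel(),v.ravel(),np.ones(u.size)]))*d.ravel()
    Rm=cv2.Rodrigues(np.array(p['rvec'],float))[0]
    return (Rm.T@(c-np.array(p['tvec']).reshape(3,1))).T.reshape(*d.shape,3)
def proj(p,X): return cv2.projectPoints(np.array(X,float).reshape(-1,1,3),np.array(p['rvec'],float),np.array(p['tvec'],float),p['intrinsics'],None)[0].reshape(-1,2)
E
python3 - <<'E'
from h import *
np.set_printoptions(precision=3,suppress=True)
for n in ['scene','side']:
    p=cam(n); save(p,n+'0.png')
    for t in ['box_floor','door_hinge','door_edge','latch_bar','carton_centre','candle_jar','white_cup','frost_cup','strike']:
        for r in landmark_of(p,t)[:5]: print(n,t,np.round(r['centre']),round(r['confidence'],2),w(p,r['centre']))
o=get_obs(); print(o)
E
```

```text
scene box_floor [237. 216.] 0.81 [0.495 0.098 0.004]
scene door_hinge [269. 196.] 0.7 [0.651 0.158 0.001]
scene door_edge [276. 140.] 0.59 [0.855 0.469 0.029]
scene carton_centre [382. 355.] 0.67 [ 0.544 -0.621  0.029]
scene carton_centre [308. 259.] 0.59 [ 0.575 -0.234  0.029]
scene candle_jar [343. 250.] 0.9 [ 0.68  -0.264  0.042]
scene white_cup [271. 193.] 0.71 [0.589 0.024 0.112]
scene white_cup [240. 218.] 0.3 [0.496 0.082 0.007]
scene frost_cup [246. 172.] 0.78 [0.641 0.325 0.014]
scene strike [217. 208.] 0.86 [ 0.208 -0.504  0.523]
side box_floor [272. 259.] 0.87 [0.424 0.174 0.077]
side door_hinge [252. 226.] 0.64 [0.594 0.062 0.1  ]
side door_hinge [285. 247.] 0.16 [ 0.505 -0.018  0.008]
side door_edge [245. 174.] 0.83 [0.616 0.064 0.289]
side carton_centre [300. 218.] 0.6 [ 0.573 -0.22   0.03 ]
side candle_jar [277. 215.] 0.66 [ 0.57  -0.059  0.104]
side candle_jar [297. 218.] 0.52 [ 0.581 -0.214  0.031]
side white_cup [207. 309.] 0.83 [0.453 0.436 0.037]
side frost_cup [176. 284.] 0.83 [0.634 0.389 0.02 ]
side strike [286. 250.] 0.88 [0.412 0.118 0.087]
{'clock': 1.0, 'joint_pos': array([-1.133,  0.241,  0.005,  1.335,  0.   ,  1.571]), 'joint_vel': array([ 0.   ,  0.002, -0.002,  0.001,  0.001,  0.001]), 'tau': array([ -0.001, -37.221,  25.27 ,   0.001,  -0.   ,   0.   ]), 'eef_pos': array([ 0.212, -0.453,  0.231]), 'tool_rot': array([ 0.976,  0.217,  0.   , -0.   ]), 'ft_force': array([-0.304,  0.448, -1.288]), 'ft_torque': array([-0.027, -0.008, -0.048]), 'grasp_force': 0.0, 'grip_width': 0.08559135146230003}
```

View pics/scene0.png

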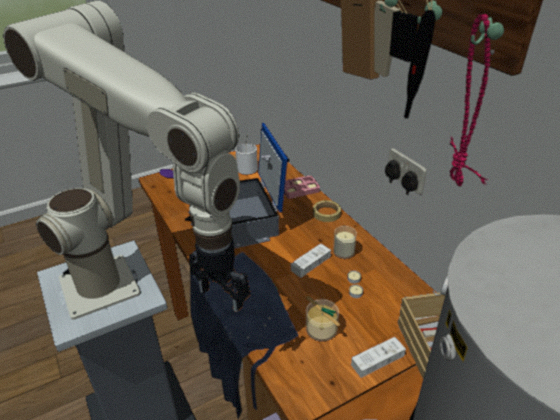

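View pics/side0.png

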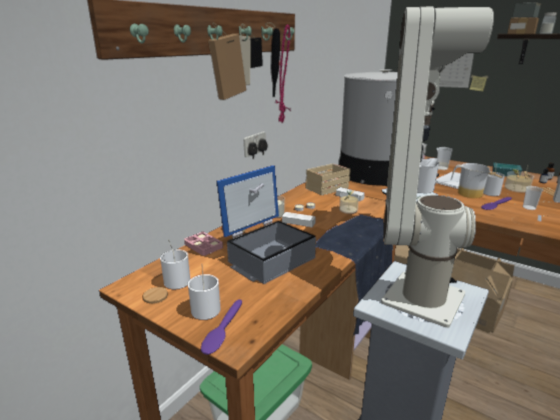

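The scene picture shows the arm, the box at (250,210), the door upright at (272,165), and two candidate cartons: (311,260) at y≈-0.23 and (380,356) at y≈-0.62. The side picture shows the same two at (298,218) and (350,192). The one farthest left (+y) is scene (311,260). Next is a close crop to check it, plus geometry fits.

```bash
python3 - <<'E'
from h import *
np.set_printoptions(precision=3,suppress=True)
pics=[]
for n in ['scene','side']:
    p=cam(n); X=cloud(p); rgb=p['pixels'].astype(int)
    hsv=cv2.cvtColor(p['pixels'],cv2.COLOR_RGB2HSV)
    ok=p['range_z']>0
    m=ok&(abs(X[...,0]-.57)<.13)&(abs(X[...,1]+.23)<.1)&(X[...,2]>.024)&(X[...,2]<.036)
    nn,lab,st,ce=cv2.connectedComponentsWithStats(m.astype(np.uint8))
    for i in range(1,nn):
        if st[i,4]>60:
            q=X[lab==i]; r=cv2.minAreaRect((q[:,:2]*1000).astype(np.float32)); print(n,'carton',st[i,4],ce[i],r,q[:,2].mean())
            print(cv2.boxPoints(r))
    # rim / gasket
    m=ok&(abs(X[...,2]-.089)<.006)&(abs(X[...,0]-.5)<.2)&(abs(X[...,1]-.1)<.2)
    q=X[m]; r=cv2.minAreaRect((q[:,:2]*1000).astype(np.float32)); print(n,'rim',m.sum(),r,cv2.boxPoints(r).tolist())
    # blue door
    m=ok&(hsv[...,0]>105)&(hsv[...,0]<125)&(hsv[...,1]>140)&(hsv[...,2]>60)&(abs(X[...,0]-.62)<.12)&(X[...,2]>.05)
    q=X[m]; c=q.mean(0);print(n,'door',m.sum(),c,np.linalg.svd(q-c,full_matrices=False)[2][2],q.min(0),q.max(0))
    if n=='scene': a=cv2.resize(p['pixels'][200:390,270:420],(480,600)); 
    else: b=cv2.resize(p['pixels'][160:240,240:380][:, :],(320,600)) 
cv2.imwrite('pics/crop.png',a[:,:,::-1])
E
```

```text
scene carton 468 [310.588 257.694] ((585.6823120117188, -232.74728393554688), (136.7609100341797, 47.91652297973633), 14.768665313720703) 0.03029769723558649
[[ 513.454 -227.012]
 [ 525.668 -273.345]
 [ 657.911 -238.483]
 [ 645.696 -192.149]]
scene rim 207 ((527.03466796875, 65.29949951171875), (245.96311950683594, 154.7043914794922), 75.18524932861328) [[420.80810546875, -33.81531524658203], [570.3697509765625, -73.37239837646484], [633.26123046875, 164.414306640625], [483.6995849609375, 203.97140502929688]]
scene door 404 [ 0.597 -0.011  0.242] [-0.974  0.198  0.107] [ 0.569 -0.074  0.105] [0.643 0.171 0.293]
side carton 208 [297.154 216.245] ((600.0133056640625, -226.19578552246094), (164.78750610351562, 65.70259857177734), 4.315526485443115) 0.031414581045447365
[[ 515.381 -199.638]
 [ 520.325 -265.154]
 [ 684.646 -252.754]
 [ 679.701 -187.238]]
side rim 512 ((506.10211181640625, 73.30266571044922), (244.32542419433594, 205.9923095703125), 78.2901382446289) [[380.45587158203125, -25.413909912109375], [582.1610717773438, -67.22125244140625], [631.7483520507812, 172.0192413330078], [430.04315185546875, 213.8265838623047]]
side door 645 [0.616 0.09  0.228] [ 0.974 -0.204 -0.102] [ 0.567 -0.07   0.098] [0.642 0.178 0.293]
```

View pics/crop.png

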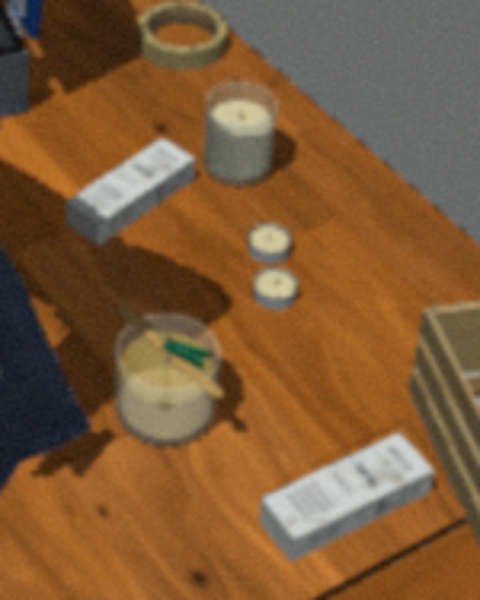

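The crop shows the target carton, white and printed, at (130,190), with the cream jar just behind it at (240,130). The look-alike lies at (350,495), farther right. I'm moving above the target, high.

Call:
arm_command(slide=[[6, -0.5, 0], [12, -1, 0], [18, -1.5, 0], [24, -2, 0], [29, -2.5, 0]], spin=[2, 4, 6, 8, 10.3])

```text
clock: 1.72
eef_pos: [0.4659, -0.3059, 0.2313]
tool_rot: [0.992, 0.128, 0.0, 0.0]
ft_force: [-0.0, -0.8, -0.5]
grip_width: 0.0854
grasp_force: 0.0
```

```bash
cat >> h.py <<'E'
np.set_printoptions(precision=4,suppress=True)
def go(X,yaw):
    o=get_obs(); T=R.from_quat(o['tool_rot']).as_matrix()
    y0=np.degrees(np.arctan2(T[1,0],T[0,0]))
    print('at',o['eef_pos'],'yaw',y0,'slide cm',100*T.T@(np.array(X)-o['eef_pos']),'spin',y0-yaw,'t',o['clock'])
def carton(p,c=(.585,-.233)):
    X=cloud(p); m=(p['range_z']>0)&(np.hypot(X[...,0]-c[0],X[...,1]-c[1])<.1)&(X[...,2]>.022)&(X[...,2]<.038)
    n,lab,st,ce=cv2.connectedComponentsWithStats(m.astype(np.uint8)); i=1+st[1:,4].argmax()
    q=X[lab==i]; return cv2.minAreaRect((q[:,:2]*1000).astype(np.float32)),q[:,2].mean(),st[i,4]
E
python3 - <<'E'
from h import *
try: print(grip_point_offset)
except Exception as e: print(e)
go((.585,-.233,.22),14.8)
p=cam('wrist'); save(p,'w1.png'); print(carton(p))
X=cloud(p)
for t in ['carton_centre','candle_jar']:
    for r in landmark_of(p,t)[:3]: print(t,r,w(p,r['centre']))
# box frame fit from scene+side
a=np.radians(-11.75); ex=np.array([np.cos(a),np.sin(a)]); ey=np.array([-ex[1],ex[0]])
for n in ['scene','side']:
    p=cam(n);X=cloud(p); d=X[...,:2]-np.array([.506,.073]); bx=d@ex; by=d@ey
    m=(p['range_z']>0)&(abs(X[...,2]-.088)<.006)&(abs(bx)<.13)&(abs(by)<.14)
    print(n,m.sum(),np.histogram(bx[m],np.arange(-.13,.131,.01))[0],np.histogram(by[m],np.arange(-.14,.141,.01))[0])
    print(n,'bx pct',np.percentile(bx[m],[1,5,95,99]),'by',np.percentile(by[m],[1,5,95,99]))
    m=(p['range_z']>0)&(X[...,2]>.12)&(abs(bx-.1)<.05)&(abs(by)<.16)
    print('door by',np.percentile(by[m],[0,1,5,95,99,100]),m.sum())
    for r in landmark_of(p,'candle_jar')[:2]:
        # intersect z=0
        c=w(p,r['centre'],0.); f=w(p,r['centre'],1.); print('jar',r['confidence'],c+(f-c)*(-c[2]/(f-c)[2]))
E
```

```text
0.0187
at [ 0.4659 -0.3059  0.2313] yaw 14.76565260858033 slide cm [13.3726 -4.0161  1.1361] spin -0.03434739141967036 t 1.725
(((561.355712890625, -236.2187042236328), (81.14224243164062, 43.466094970703125), 14.19117546081543), np.float64(0.029427189588548324), np.int32(4924))
carton_centre {'centre': [234.8, 22.2], 'confidence': 0.86} [ 0.584  -0.2326  0.0297]
scene 379 [  0   0   5 118  17  17  16  16  16  13  14  12  13  12  12  11  14   8
   9   6   4  38   8   0   0   0] [ 0 22 99 11  6  7  5  4  6  6  4  8  4  3  8  5  8  8  9 11 11  6 12  7
 26 79  4  0]
scene bx pct [-0.1    -0.0995  0.0869  0.0906] by [-0.1221 -0.1202  0.1172  0.1198]
door by [-0.124  -0.0927 -0.0405  0.1133  0.1231  0.1303] 693
jar 0.92 [ 0.7084 -0.2483  0.    ]
side 544 [  0   0  26 183  14  15  16  13  14  13  11  10  12  10   7  12  11   9
  10   9  14  99  34   2   0   0] [ 0  0 62 41  8 17 14 14 17 16 15 12 11 14 13 21  9 16 15 15 21 18 19 21
 14 93 28  0]
side bx pct [-0.1015 -0.1     0.0911  0.0963] by [-0.1167 -0.1138  0.12    0.1214]
door by [-0.1258 -0.1187 -0.107   0.1197  0.1259  0.1281] 2910
jar 0.58 [ 0.6857 -0.2298  0.    ]
```

Call:
arm_command(slide=[[5, -1.5, 0], [10, -3, 0], [13.3, -4, 3], [13.3, -4, 8], [13.3, -4, 10]], spin=[0, 0, 0, 0, 0], jaw=6.8)

```text
clock: 2.7
eef_pos: [0.5799, -0.2348, 0.1278]
tool_rot: [0.992, 0.128, -0.003, -0.001]
ft_force: [-0.0, -0.1, 0.8]
grip_width: 0.0681
grasp_force: 0.0
```

```bash
python3 - <<'E'
from h import *
p=cam('wrist'); print(carton(p)); save(p,'w2.png'); go((.584,-.2328,.001),14.6)
E
```

```text
(((585.5720825195312, -230.08230590820312), (132.7569122314453, 43.30689239501953), 14.164976119995117), np.float64(0.02947807380882575), np.int32(11257))
at [ 0.5789 -0.2347  0.1259] yaw 14.682376140501674 slide cm [ 0.6317  0.0113 12.4874] spin 0.0823761405016743 t 2.75
```

View pics/w2.png

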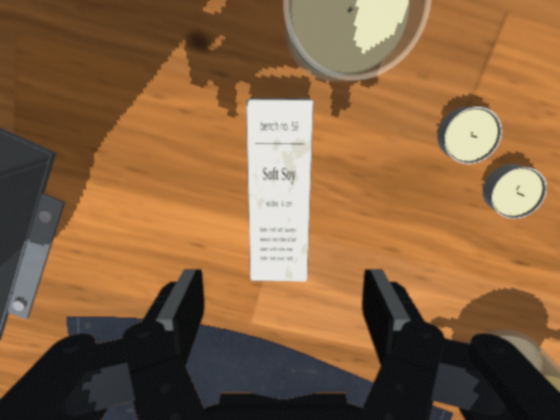

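The wrist view shows the carton from (250,100) to (308,280), midway between the open fingers at 203 and 365. The jar stands clear beyond it at (355,30). I'm descending.

Call:
arm_command(slide=[[0.1, -0.2, 4], [0.1, -0.2, 8], [0.1, -0.2, 11], [0.1, -0.2, 13], [0.1, -0.2, 13]], spin=[0.4, 0.4, 0.4, 0.4, 0.4])

```text
clock: 3.38
eef_pos: [0.581, -0.2333, 0.0004]
tool_rot: [0.992, 0.124, -0.001, -0.001]
ft_force: [-0.4, 0.2, 1.0]
grip_width: 0.0681
grasp_force: 0.0
```

Call:
arm_command(slide=[[0, 0, 0], [0, 0, 0], [0, 0, 0], [0, 0, 0], [0, 0, 0]], spin=[0, 0, 0, 0, 0], jaw=3.5)

```text
clock: 4.0
eef_pos: [0.5843, -0.2333, 0.0035]
tool_rot: [0.992, 0.125, 0.002, 0.001]
ft_force: [-0.8, -0.1, 7.1]
grip_width: 0.0422
grasp_force: 63.2
```

Call:
arm_command(slide=[[0, 0, -4], [0, 0, -9], [-3, 0, -14], [-8, 0, -18], [-13, 0, -20]], spin=[0, 0, 0, 0, 0])

```text
clock: 4.62
eef_pos: [0.4568, -0.2654, 0.2041]
tool_rot: [0.992, 0.126, 0.002, 0.001]
ft_force: [-0.2, -0.9, -0.6]
grip_width: 0.0421
grasp_force: 62.5
```

```bash
python3 - <<'E'
from h import *
go((.518,.1115,.20),-11.75)
E
```

```text
at [ 0.4568 -0.2654  0.2041] yaw 14.446744079333184 slide cm [ 15.3246 -34.9697   0.3378] spin 26.196744079333186 t 4.625
```

Call:
arm_command(slide=[[1, -6, 0], [2, -12, 0], [4, -17.5, 0], [6.5, -23, 0], [9, -28, 0]], spin=[5.5, 11, 16, 21, 26.2])

```text
clock: 5.25
eef_pos: [0.4652, -0.0386, 0.2018]
tool_rot: [0.998, -0.058, 0.001, -0.026]
ft_force: [0.2, -0.8, -0.4]
grip_width: 0.0419
grasp_force: 62.5
```

```bash
python3 - <<'E'
from h import *
go((.517,.1115,.20),-11.75)
p=cam('wrist'); X=cloud(p); a=np.radians(-11.75); ex=np.array([np.cos(a),np.sin(a)]); ey=np.array([-ex[1],ex[0]])
d=X[...,:2]-np.array([.502,.074]); bx=d@ex; by=d@ey
m=(p['range_z']>0)&(abs(X[...,2]-.088)<.006)&(abs(bx)<.13)&(abs(by)<.14)
print(m.sum(),np.histogram(bx[m],np.arange(-.13,.131,.01))[0],np.histogram(by[m],np.arange(-.14,.141,.01))[0])
save(p,'w3.png'); go((.517,.1115,.20),-11.75)
E
```

```text
at [ 0.4652 -0.0386  0.2018] yaw -6.614932395458823 slide cm [  3.4129 -15.4784   0.9934] spin 5.135067604541177 t 5.25
6008 [   0    0    0 1339 1087   76   54   30    8    0    0    0    0    0
    0    0    0   73  155  155  148 2054  829    0    0    0] [  0   0 658 149 126 139 149 160 155 243 279 264 269 272 274 266 271 276
 278 305 304 300 274 141 144 312   0   0]
at [ 0.4656 -0.0409  0.2017] yaw -6.896721643926196 slide cm [  3.2706 -15.7154   0.9849] spin 4.853278356073804 t 5.3
```

View pics/w3.png

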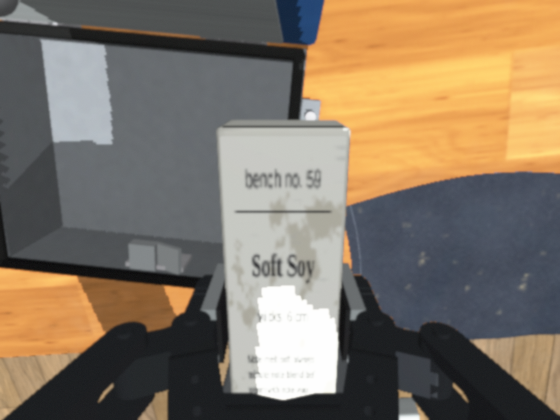

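Call:
arm_command(slide=[[0, 0, 0], [0, 0, 0], [0, 0, 0], [0, 0, 0], [0, 0, 0]], spin=[0, 0, 0, 0, 0])

```text
clock: 5.92
eef_pos: [0.4651, -0.0425, 0.2013]
tool_rot: [0.998, -0.062, 0.001, -0.025]
ft_force: [-0.3, 0.1, -0.7]
grip_width: 0.0419
grasp_force: 62.5
```

```bash
python3 - <<'E'
from h import *
go((.517,.1115,.20),-11.75)
E
```

```text
at [ 0.4651 -0.0425  0.2013] yaw -7.059475132363995 slide cm [  3.2588 -15.8977   0.9351] spin 4.690524867636005 t 5.925
```

Call:
arm_command(slide=[[0, -4, 0], [0.5, -8, 0.3], [1.5, -11, 0.6], [2.5, -14, 0.9], [3.2, -15.9, 0.9]], spin=[1, 2, 3, 4, 4.7])

```text
clock: 6.55
eef_pos: [0.495, -0.0245, 0.2001]
tool_rot: [0.997, -0.056, -0.002, -0.052]
ft_force: [-0.7, -0.4, -1.6]
grip_width: 0.042
grasp_force: 62.5
```

```bash
python3 - <<'E'
from h import *
go((.517,.1115,.20),-11.75); o=get_obs(); print(o['joint_pos'],R.from_quat(o['tool_rot']).as_matrix()[:,2])
E
```

```text
at [ 0.495  -0.0245  0.2001] yaw -6.436038070558807 slide cm [  0.6624 -13.6904   1.4344] spin 5.313961929441193 t 6.55
[-0.1133  0.2543 -0.0638  1.2621  0.1043  3.1406] [ 0.0025  0.1045 -0.9945]
```

Call:
arm_command(slide=[[-2, 0, 0], [-5, 0, 0], [-8, 0, 0], [-8, 0, 0], [-8, 0, 0]], spin=[-5, -15, -25, -35, -45])

```text
clock: 7.18
eef_pos: [0.4149, -0.0157, 0.2014]
tool_rot: [0.942, 0.332, 0.019, -0.049]
ft_force: [0.3, 0.8, -1.3]
grip_width: 0.0421
grasp_force: 62.5
```

```bash
python3 - <<'E'
from h import *
go((.512,.072,.20),78.25); o=get_obs(); print(o['joint_pos'],R.from_quat(o['tool_rot']).as_matrix()[:,2])
E
```

```text
at [ 0.4149 -0.0157  0.2014] yaw 38.687869535553766 slide cm [13.0205 -0.6929  1.0929] spin -39.562130464446234 t 7.175
[-0.114   0.0955 -0.2556  1.2279  0.1042  2.3493] [ 0.0037  0.1043 -0.9945]
```

Call:
arm_command(slide=[[1, 0, 0], [4, 0, 0], [8, -0.3, 0.5], [11, -0.6, 1], [13, -0.7, 1]], spin=[-10, -20, -30, -39.6, -39.6])

```text
clock: 7.8
eef_pos: [0.5132, 0.0724, 0.2]
tool_rot: [0.775, 0.63, 0.034, -0.04]
ft_force: [-0.3, -0.6, -0.5]
grip_width: 0.042
grasp_force: 62.5
```

Call:
arm_command(slide=[[0, 0, 0], [0, 0, 0], [0, 0, 0], [0, 0, 0], [0, 0, 0]], spin=[0, 0, 0, 0, 0])

```text
clock: 8.43
eef_pos: [0.5121, 0.0716, 0.2007]
tool_rot: [0.775, 0.629, 0.034, -0.04]
ft_force: [-0.4, 0.2, -1.7]
grip_width: 0.0421
grasp_force: 62.5
```

```bash
python3 - <<'E'
from h import *
go((.512,.072,.02),78.25); o=get_obs(); print(o['joint_pos'],R.from_quat(o['tool_rot']).as_matrix()[:,2])
p=cam('wrist'); X=cloud(p); a=np.radians(-11.75); ex=np.array([np.cos(a),np.sin(a)]); ey=np.array([-ex[1],ex[0]])
d=X[...,:2]-np.array([.502,.074]); bx=d@ex; by=d@ey
m=(p['range_z']>0)&(abs(X[...,2]-.088)<.006)&(abs(bx)<.13)&(abs(by)<.14)
print(m.sum(),np.histogram(bx[m],np.arange(-.13,.131,.01))[0],np.histogram(by[m],np.arange(-.14,.141,.01))[0])
E
```

```text
at [0.5121 0.0716 0.2007] yaw 78.09365268741581 slide cm [-1.8223  0.3057 17.9783] spin -0.1563473125841881 t 8.425
[ 0.0778  0.2795 -0.0282  1.2516  0.1041  1.8561] [ 0.0033  0.1045 -0.9945]
9441 [   0    0    0 2637 1298  190  193  192  185  207  191  185  193  181
  193  179  186  166  181  162  139 1733  850    0    0    0] [   0    0   24    1   60  145  281  290  295  265  244  250  246  269
  267  267  281  291  284  368  399  408  414  332  334 3233  193    0]
```

Call:
arm_command(slide=[[-0.4, 0.1, 5], [-0.9, 0.1, 9], [-1.3, 0.2, 13], [-1.6, 0.3, 16], [-1.8, 0.3, 18]], spin=[0, 0, 0, 0, 0])

```text
clock: 9.1
eef_pos: [0.5112, 0.0725, 0.018]
tool_rot: [0.775, 0.63, 0.033, -0.04]
ft_force: [0.1, -0.3, -1.0]
grip_width: 0.0418
grasp_force: 62.6
```

Call:
arm_command(slide=[[0, 0, 0.2], [0, 0, 0.2], [0, 0, 0.2], [0, 0, 0.2], [0, 0, 0.2]], spin=[0, 0, 0, 0, 0])

```text
clock: 9.72
eef_pos: [0.5124, 0.0728, 0.0181]
tool_rot: [0.775, 0.63, 0.035, -0.039]
ft_force: [0.8, -0.2, -1.1]
grip_width: 0.0417
grasp_force: 62.6
```

Call:
arm_command(slide=[[0, 0, 0], [0, 0, 0], [0, 0, 0], [0, 0, 0], [0, 0, 0]], spin=[0, 0, 0, 0, 0], jaw=6)

```text
clock: 10.35
eef_pos: [0.5121, 0.0728, 0.0176]
tool_rot: [0.775, 0.63, 0.034, -0.04]
ft_force: [-0.4, -0.5, -0.4]
grip_width: 0.0599
grasp_force: 0.0
```

Call:
arm_command(slide=[[0, 0, -3], [0, 0, -8], [0, 0, -13], [0, 0, -18], [0, 0, -22]], spin=[0, 0, 0, 0, 0])

```text
clock: 10.98
eef_pos: [0.5117, 0.0496, 0.2387]
tool_rot: [0.775, 0.63, 0.035, -0.039]
ft_force: [-0.0, 0.9, 0.0]
grip_width: 0.0601
grasp_force: 0.0
```

```bash
python3 - <<'E'
from h import *
p=cam('wrist'); save(p,'w4.png'); X=cloud(p); m=(p['range_z']>0)&(np.hypot(X[...,0]-.51,X[...,1]-.07)<.1)&(X[...,2]>.03)&(X[...,2]<.045)
q=X[m]; print(m.sum(),cv2.minAreaRect((q[:,:2]*1000).astype(np.float32)),q[:,2].mean(),q[:,2].std()); go((0.5,0,.25),78)
p=cam('side'); X=cloud(p); save(p,'side2.png')
hsv=cv2.cvtColor(p['pixels'],cv2.COLOR_RGB2HSV)
for t in ['latch_bar','door_edge','white_cup','frost_cup']:
    for r in landmark_of(p,t)[:2]: print(t,r['centre'],r['confidence'],w(p,r['centre']))
E
```

```text
6268 ((539.441650390625, 68.8743667602539), (133.38609313964844, 99.14112854003906), 77.36011505126953) 0.035657241334154544 0.0014507530546349651
at [0.5142 0.0494 0.2442] yaw 78.15813398504692 slide cm [-5.0366 -0.3821 -1.1179] spin 0.15813398504691634 t 11.025
door_edge [242.9, 171.2] 0.79 [ 0.8597 -0.2114  0.1798]
white_cup [207.6, 309.5] 0.72 [0.4511 0.4355 0.0365]
frost_cup [174.8, 282.3] 0.61 [0.6343 0.3907 0.029 ]
```

View pics/w4.png

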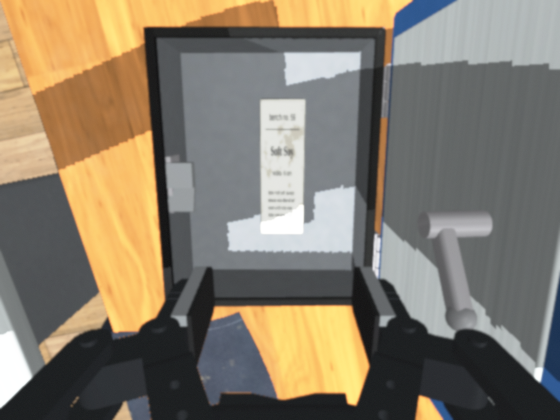

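The wrist view shows the carton flat in the box, from (262,100) to (303,233). The strike is at (180,185), and the tongue on the inside of the door is at (450,260). Next I'm moving around the side to get behind the door, turning the wrist back a half turn on the way.

Call:
arm_command(slide=[[-4, -0.4, -1], [-8, -0.8, -2], [-12, -1.2, -3], [-16, -1.5, -3.9], [-18.4, -1.7, -3.9]], spin=[-10.5, -21, -31.5, -42, -52.5], jaw=0)

```text
clock: 11.9
eef_pos: [0.4559, -0.1313, 0.2552]
tool_rot: [0.415, 0.908, 0.048, -0.022]
ft_force: [-0.2, 0.0, -0.5]
grip_width: 0.0004
grasp_force: 0.0
```

Call:
arm_command(slide=[[0, 0, 0], [0, 0, 0], [0, 0, 0], [0, 0, 0], [0, 0, 0]], spin=[-10.5, -21, -31.5, -42, -52.5])

```text
clock: 12.52
eef_pos: [0.4561, -0.1295, 0.2546]
tool_rot: [-0.031, 0.998, 0.053, 0.001]
ft_force: [0.2, 0.5, 0.4]
grip_width: 0.0001
grasp_force: 0.0
```

Call:
arm_command(slide=[[0, 0, 0], [0, 0, 0], [0, 0, 0], [0, 0, 0], [0, 0, 0]], spin=[-10.5, -21, -31.5, -42, -52.5])

```text
clock: 13.15
eef_pos: [0.4561, -0.1294, 0.2546]
tool_rot: [-0.469, 0.882, 0.047, 0.025]
ft_force: [-0.1, 1.1, 0.5]
grip_width: 0.0
grasp_force: 0.0
```

```bash
cat >> h.py <<'E'
C=np.array([.502,.074]); A=np.radians(-11.75); EX=np.array([np.cos(A),np.sin(A)]); EY=np.array([-EX[1],EX[0]])
def B(bx,by,z): return np.r_[C+bx*EX+by*EY,z]
def inB(X): d=np.asarray(X)[...,:2]-C; return d@EX,d@EY
def door():
    p=cam('side'); X=cloud(p); hsv=cv2.cvtColor(p['pixels'],cv2.COLOR_RGB2HSV); bx,by=inB(X)
    m=(p['range_z']>0)&(hsv[...,0]>105)&(hsv[...,0]<125)&(hsv[...,1]>140)&(hsv[...,2]>60)&(abs(by)<.14)&(abs(bx)<.2)&(X[...,2]>.07)
    q=np.c_[bx[m],by[m],X[m][:,2]]; c=q.mean(0); n=np.linalg.svd(q-c,full_matrices=False)[2][2]; n*=np.sign(n[0]) if abs(n[0])>.3 else np.sign(n[2])
    print('door',m.sum(),c,n,'angle',np.arctan2(n[0],n[2]))
E
python3 - <<'E'
from h import *
go(B(.18,-.2,.262),258.25); door()
E
```

```text
at [ 0.4561 -0.1294  0.2546] yaw -124.12197047840567 slide cm [ -7.8077 -16.6116  -1.06  ] spin -382.3719704784057 t 13.15
door 632 [0.1094 0.0423 0.2273] [ 0.9936  0.0008 -0.1131] angle 1.6841850340877877
```

Call:
arm_command(slide=[[-2, -4, -0.3], [-4, -8.5, -0.6], [-6, -13, -0.9], [-7.8, -16.6, -1.1], [-7.8, -16.6, -1.1]], spin=[-6, -12, -18, -22.4, -22.4])

```text
clock: 13.82
eef_pos: [0.6394, -0.1599, 0.2599]
tool_rot: [-0.628, 0.776, 0.042, 0.032]
ft_force: [-0.1, 0.4, 0.4]
grip_width: 0.0001
grasp_force: 0.0
```

```bash
python3 - <<'E'
from h import *
o=get_obs(); print(inB(o['eef_pos']),o['joint_pos'])
go(B(.172,-.085,.262),-101.75)
E
```

```text
(np.float64(0.18215522853592714), np.float64(-0.2009969731164109)) [-0.2915  0.6055  0.6278  1.6266  0.1012 -1.6543]
at [ 0.6394 -0.1599  0.2599] yaw -102.09361733122255 slide cm [-11.553    1.0599   1.0169] spin -0.34361733122254634 t 13.825
```

Call:
arm_command(slide=[[-4, 0.4, 0.3], [-8, 0.8, 0.7], [-11.5, 1, 1], [-11.5, 1, 1], [-11.5, 1, 1]], spin=[0, 0, 0, 0, 0])

```text
clock: 14.45
eef_pos: [0.651, -0.0454, 0.2668]
tool_rot: [-0.629, 0.776, 0.04, 0.033]
ft_force: [0.5, 0.3, 0.6]
grip_width: 0.0
grasp_force: 0.0
```

```bash
python3 - <<'E'
from h import *
o=get_obs(); print(inB(o['eef_pos']),o['eef_pos']); T=R.from_quat(o['tool_rot']).as_matrix()
for th in [1.65,1.5,1.35,1.2,1.05,.9,.75,.6,.45,.3,.2,.1,.05,.02]:
    s=.172; bx=.1-s*np.cos(th)+.006*np.sin(th)+.013; z=.089+s*np.sin(th)+.006*np.cos(th)
    print(th,round(bx,3),round(z,3),np.round(100*T.T@(B(bx,-.085,z)-o['eef_pos']),1))
E
```

```text
(np.float64(0.17023494376544768), np.float64(-0.08655006366881922)) [ 0.651  -0.0454  0.2668]
1.65 0.133 0.26 [-0.1  3.8  0.8]
1.5 0.107 0.261 [-0.1  6.3  0.7]
1.35 0.081 0.258 [-0.   8.9  1.1]
1.2 0.056 0.251 [ 0.1 11.4  1.8]
1.05 0.033 0.241 [ 0.2 13.7  2.8]
0.9 0.011 0.227 [ 0.3 15.9  4.2]
0.75 -0.009 0.211 [ 0.5 17.8  6. ]
0.6 -0.026 0.191 [ 0.7 19.4  7.9]
0.45 -0.039 0.169 [ 1.  20.8 10.1]
0.3 -0.05 0.146 [ 1.2 21.7 12.5]
0.2 -0.054 0.129 [ 1.4 22.2 14.2]
0.1 -0.058 0.112 [ 1.5 22.5 15.8]
0.05 -0.058 0.104 [ 1.6 22.5 16.7]
0.02 -0.059 0.098 [ 1.7 22.6 17.2]
```

Call:
arm_command(slide=[[0, 3.5, 0.8], [0, 5.5, 0.8], [0, 7.5, 0.9], [0, 9.5, 1.2], [0.1, 11.4, 1.8]], spin=[0, 0, 0, 0, 0])

```text
clock: 15.08
eef_pos: [0.5402, -0.0224, 0.2518]
tool_rot: [-0.628, 0.777, 0.039, 0.035]
ft_force: [1.2, -0.1, 3.0]
grip_width: 0.0004
grasp_force: 1.1
```

```bash
python3 - <<'E'
from h import *
o=get_obs(); print(inB(o['eef_pos']),o['ft_force']); door()
E
```

```text
(np.float64(0.05703421183315203), np.float64(-0.08661391021965245)) [ 1.1884 -0.1258  2.9631]
door 473 [0.0429 0.0512 0.2372] [0.9441 0.0015 0.3297] angle 1.2347819468657246
```

Call:
arm_command(slide=[[0.1, 2.3, 1], [0.2, 4.5, 2.4], [0.4, 6.4, 4.2], [0.6, 8, 6.1], [0.9, 9.4, 8.3]], spin=[0, 0, 0, 0, 0])

```text
clock: 15.75
eef_pos: [0.4465, -0.0025, 0.1694]
tool_rot: [-0.628, 0.776, 0.039, 0.035]
ft_force: [1.8, 0.6, -0.3]
grip_width: -0.0002
grasp_force: 0.2
```

Call:
arm_command(slide=[[0.2, 0.8, 2.1], [0.4, 1.3, 3.8], [0.5, 1.6, 5.2], [0.6, 1.7, 6.3], [0.7, 1.8, 6.9]], spin=[0, 0, 0, 0, 0])

```text
clock: 16.38
eef_pos: [0.4277, 0.0021, 0.0999]
tool_rot: [-0.628, 0.776, 0.04, 0.034]
ft_force: [-0.1, -0.2, -0.6]
grip_width: 0.0004
grasp_force: 0.0
```

```bash
python3 - <<'E'
from h import *
o=get_obs(); print(inB(o['eef_pos']),o['ft_force']); door(); p=cam('side'); save(p,'side3.png')
for r in landmark_of(p,'latch_bar')[:2]: print(r,w(p,r['centre']))
E
```

```text
(np.float64(-0.05810094350926889), np.float64(-0.08556955780270364)) [-0.0941 -0.2047 -0.5765]
door 1617 [-0.0279  0.0275  0.1001] [0.0108 0.0055 0.9999] angle 0.010788168322833042
{'centre': [279.7, 230.0], 'confidence': 0.66} [0.4572 0.0859 0.1325]
```

View pics/side3.png

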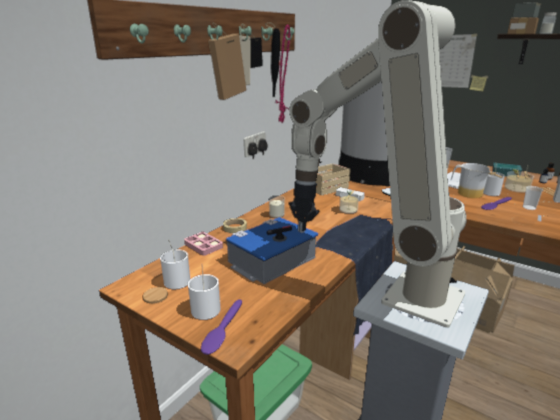

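The side view shows the door down at (270,240), the T-handle bar at (280,232), and the cups unmoved. I'm pressing once to seat the door, then lifting.

Call:
arm_command(slide=[[0, 0, 0.2], [0, 0, 0.4], [0, 0, 0.4], [0, 0, 0.4], [0, 0, 0.4]], spin=[0, 0, 0, 0, 0])

```text
clock: 17.15
eef_pos: [0.4285, 0.0027, 0.0972]
tool_rot: [-0.629, 0.776, 0.039, 0.034]
ft_force: [-1.6, -1.6, 6.1]
grip_width: -0.0
grasp_force: 2.9
```

Call:
arm_command(slide=[[0, 0, -2], [0, 0, -6], [0, 0, -10], [0, 0, -12], [0, 0, -12]], spin=[0, 0, 0, 0, 0], jaw=5)

```text
clock: 17.77
eef_pos: [0.4288, -0.0096, 0.2172]
tool_rot: [-0.629, 0.776, 0.038, 0.036]
ft_force: [0.2, 0.4, -0.7]
grip_width: 0.0497
grasp_force: 0.0
```

```bash
cat >> h.py <<'E'
def bar(n='wrist',lo=.120):
    p=cam(n); X=cloud(p); bx,by=inB(X)
    m=(p['range_z']>0)&(abs(bx+.04)<.07)&(abs(by)<.07)&(X[...,2]>lo)&(X[...,2]<.145)
    q=np.c_[bx[m],by[m]]*1000
    print('bar',m.sum(),cv2.minAreaRect(q.astype(np.float32)) if m.sum()>5 else None,X[m][:,2].mean())
    m=(p['range_z']>0)&(abs(bx+.04)<.06)&(abs(by)<.12)&(X[...,2]>.085)&(X[...,2]<.112)
    k,*_=np.linalg.lstsq(np.c_[bx[m],np.ones(m.sum())],X[m][:,2],rcond=None); print('door slope',k,m.sum())
    return p
E
python3 - <<'E'
from h import *
p=bar(); save(p,'w5.png'); bar('side'); door(); go(B(-.04,0,.19),-101.75)
E
```

```text
bar 1883 ((-41.72645950317383, 0.22109222412109375), (89.64920043945312, 17.58819007873535), 67.6565170288086) 0.1325398391273186
door slope [-0.0147  0.0961] 28897
bar 136 ((-43.05698013305664, 1.7100448608398438), (90.01364135742188, 17.763532638549805), 72.77574157714844) 0.13212062479312098
door slope [-0.0081  0.0996] 1078
door 1676 [-0.0275  0.0238  0.0991] [0.0051 0.0048 1.    ] angle 0.005088083595323234
at [ 0.4268 -0.0093  0.2146] yaw -101.98093654865609 slide cm [-9.3932 -1.7006  3.4062] spin -0.23093654865608926 t 17.925
```

View pics/w5.png

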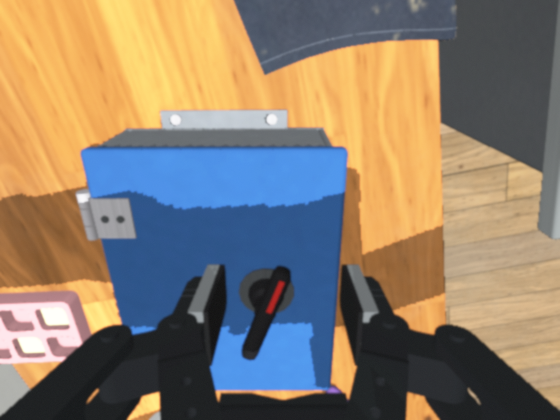

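The wrist view shows the T-bar from (250,355) to (282,270), with its stem at (268,290). It is already turned about 0.35 rad clockwise, and the door is seated. I'm aligning with the bar.

Call:
arm_command(slide=[[-4, -0.6, 0], [-8, -1.3, 1], [-9.5, -1.6, 2.4], [-9.5, -1.6, 3.4], [-9.5, -1.6, 3.4]], spin=[8, 16, 22, 22, 22])

```text
clock: 18.55
eef_pos: [0.4613, 0.0827, 0.1897]
tool_rot: [-0.47, 0.881, 0.046, 0.024]
ft_force: [0.6, -0.6, -0.7]
grip_width: 0.0502
grasp_force: 0.0
```

```bash
python3 - <<'E'
from h import *
o=get_obs(); print(inB(o['eef_pos']),o['joint_pos'])
bar('side',.122); go(B(-.041,.002,.108),-124)
E
```

```text
(np.float64(-0.041596907729463214), np.float64(0.0002155774773754054)) [ 0.1104  0.1935 -0.1704  1.1966  0.1034 -0.869 ]
bar 135 ((-42.80171203613281, 2.2703628540039062), (88.70953369140625, 15.015617370605469), 69.1991958618164) 0.13208072003152432
door slope [-0.0056  0.0997] 1098
at [0.4619 0.0825 0.1906] yaw -124.0405571026276 slide cm [ 0.5516 -0.4027  8.2297] spin -0.04055710262760215 t 18.6
```

Call:
arm_command(slide=[[0.1, -0.1, 2.5], [0.3, -0.2, 5], [0.5, -0.4, 7], [0.5, -0.4, 8.2], [0.5, -0.4, 8.2]], spin=[0, 0, 0, 0, 0])

```text
clock: 19.23
eef_pos: [0.4632, 0.0849, 0.1089]
tool_rot: [-0.469, 0.882, 0.046, 0.025]
ft_force: [0.6, -0.6, -0.6]
grip_width: 0.0498
grasp_force: 0.0
```

Call:
arm_command(slide=[[0, 0, 0], [0, 0, 0], [0, 0, 0], [0, 0, 0], [0, 0, 0]], spin=[0, 0, 0, 0, 0], jaw=1.6)

```text
clock: 19.85
eef_pos: [0.4632, 0.086, 0.1107]
tool_rot: [-0.47, 0.881, 0.046, 0.026]
ft_force: [-5.1, 2.0, 6.7]
grip_width: 0.0171
grasp_force: 49.6
```

Call:
arm_command(slide=[[0, 0, 0], [0, 0, 0], [0, 0, 0], [0, 0, 0], [0, 0, 0]], spin=[5, 10, 15, 20, 25])

```text
clock: 20.48
eef_pos: [0.4638, 0.0851, 0.1108]
tool_rot: [-0.266, 0.962, 0.049, 0.016]
ft_force: [-4.1, -1.7, 6.8]
grip_width: 0.0173
grasp_force: 54.4
```

Call:
arm_command(slide=[[0, 0, 0], [0, 0, 0], [0, 0, 0], [0, 0, 0], [0, 0, 0]], spin=[5, 10, 15, 20, 25])

```text
clock: 21.1
eef_pos: [0.4636, 0.0841, 0.11]
tool_rot: [-0.052, 0.997, 0.05, 0.004]
ft_force: [-3.1, -2.4, 2.0]
grip_width: 0.018
grasp_force: 55.2
```

Call:
arm_command(slide=[[0, 0, 0], [0, 0, 0], [0, 0, 0], [0, 0, 0], [0, 0, 0]], spin=[3, 6, 9, 10, 10])

```text
clock: 21.72
eef_pos: [0.4635, 0.0839, 0.11]
tool_rot: [0.034, 0.998, 0.05, -0.0]
ft_force: [-3.3, -4.2, 4.5]
grip_width: 0.0176
grasp_force: 52.8
```

```bash
python3 - <<'E'
from h import *
go(B(-.04,0,.11),0); o=get_obs(); print(o['ft_torque'],o['ft_force'],o['joint_pos']); bar('side',.122); door()
E
```

```text
at [0.4635 0.0839 0.11  ] yaw 176.09393305662553 slide cm [ 0.0584 -0.1789 -0.0219] spin 176.09393305662553 t 21.725
[-1.7702  0.5695  0.2652] [-3.3085 -4.2231  4.5408] [ 0.1148  0.2657 -0.301   0.989   0.0999  0.1839]
bar 149 ((-42.4351692199707, 2.8653182983398438), (84.16039276123047, 41.08264923095703), 27.833433151245117) 0.132970852438885
door slope [-0.0012  0.0983] 1106
door 1605 [-0.0296  0.0282  0.0979] [-0.0077  0.0056  1.    ] angle -0.007731414580588923
```

Call:
arm_command(slide=[[0, 0, 0], [0, 0, 0], [0, 0, 0], [0, 0, 0], [0, 0, 0]], spin=[2, 4, 6, 7, 7])

```text
clock: 22.45
eef_pos: [0.4628, 0.0842, 0.1103]
tool_rot: [0.094, 0.994, 0.05, -0.004]
ft_force: [-6.5, -3.2, 10.8]
grip_width: 0.0172
grasp_force: 60.8
```

Call:
arm_command(slide=[[0, 0, 0], [0, 0, 0], [0, 0, 0], [0, 0, 0], [0, 0, 0]], spin=[0, 0, 0, 0, 0], jaw=5)

```text
clock: 23.08
eef_pos: [0.4637, 0.0854, 0.1092]
tool_rot: [0.095, 0.994, 0.052, -0.004]
ft_force: [-0.2, 0.3, -0.3]
grip_width: 0.0503
grasp_force: 0.0
```

Call:
arm_command(slide=[[0, 0, -2], [0, 0, -5], [0, 0, -9], [0, 0, -11], [0, 0, -11]], spin=[0, 0, 0, 0, 0])

```text
clock: 23.7
eef_pos: [0.4646, 0.0739, 0.2202]
tool_rot: [0.095, 0.994, 0.053, -0.002]
ft_force: [0.1, -0.1, 0.1]
grip_width: 0.0502
grasp_force: 0.0
```

```bash
python3 - <<'E'
from h import *
p=bar('wrist',.125); bar('side',.122); door(); save(p,'w6.png')
E
```

```text
bar 2513 ((-43.50324630737305, 0.7035245895385742), (88.56785583496094, 14.28172492980957), 10.318490028381348) 0.13170591650840455
door slope [-0.0026  0.0948] 43751
bar 116 ((-42.1162109375, 3.415742874145508), (88.03569030761719, 14.17503833770752), 8.94649600982666) 0.13088355715779398
door slope [0.0009 0.0982] 1130
door 1695 [-0.026   0.0224  0.0977] [-0.0057  0.0046  1.    ] angle -0.005713695322657339
```

View pics/w6.png

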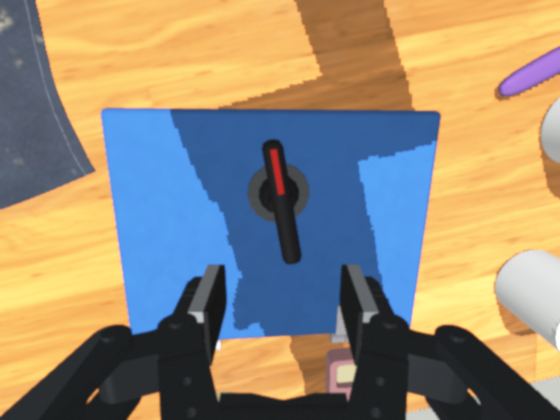

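The bar runs from (272,145) to (292,258), about 10° from the box's x axis, so the latch is at about 1.4 rad, its stop. The door is level and the gripper is clear, so I'm handing in.

```bash
python3 -c "
from workcell import *
print(job_done())"
```

```text
the job is handed in; nothing more can be done
None
```

I handed the job in at about 24 s on the robot's clock; no verdict was returned. By my last measurements, the carton lay flat in the dry box before I shut the door, the door is level, the T-handle is at its stop (about 1.4 rad), and the arm stayed clear of the jar and cups.

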